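# Pry the spring clip off the gear's spindle

### The arm

A 7-joint arm with a two-finger parallel gripper is mounted at the origin on the work surface. World frame = base frame: x ahead of the robot, y to its left, z up, the work surface at z = 0. Lengths are in mm, angles in rad, forces in N, time in s.
With the tool pointing down it reaches from about 350 to 900 mm from the base axis. Payload 19.9 kg.
Tool frame: the origin (TCP) lies at the very end of the fingers, on their centre line; the grasp point (between the pads) lies 19 mm behind it (grasp_offset is the distance from the TCP to the grasp point, in mm); z points along the fingers, y is the line along which they close (so a half turn about z gives the same grasp; the last joint's range is limited). The gripper opens to 94 mm and grips with 3 to 60 N. Pads are 16 mm wide; open, the fingers measure 119 mm over their backs; the gripper's body (75 mm by 177 mm) begins 78 mm behind the grasp point.
Start: joints at [-1.161, 0.417, -0.01, 1.614, 0.005, 1.111, -0.053], TCP at [272.291, 562.545, 205.425] pointing down, gripper open.
Joint ranges: [-2.81, 2.81], [-0.39, 2.02], [-1.27, 1.25], [0.06, 2.57], [-1.19, 4.33], [0.19, 2], [-2.82, 2.82]. Speed limits (rad/s): [1.89, 1.89, 2.39, 2.39, 3.01, 3.01, 3.01].

### API

Orientations are given as a rotation vector (axis times angle).
In Python, from station import get_state, snapshot, get_calibration, close_job, grasp_offset gives the robot as it stands.
- The arm moves only by the shell command python3 -m inch 'ROWS' [OPENING] [FORCE]. ROWS is JSON, a list of rows, each a list of 2 entries, a list of its own where there are three numbers: the shift along the tool's x, y, z in mm, then the turn about the tool's z in degrees. In form: [[[tx, ty, tz], roll], ...]. A call has 1 to 5 rows; each row shifts and turns the commanded pose from where the row before left it, along the tool's axes as they then stand; what a row does not reach is not made up. A row lasts 1/10 s, in which the tool goes at most 50 mm and 8.59 degrees, less where a joint would pass 70% of its speed; a pose out of reach is approached as far as the arm can. A call with a gripper value outside its range is refused whole. OPENING is the opening in per cent of the stroke, from 0 (shut) to 100 (fully open), set as the call begins (- or left out, the last holds). The fingers move at their own pace and stop on an object; FORCE is the grip in N (left out, the last holds). Time passes only in rows, so rows that do not move let the fingers close. It gives the time, the measured TCP pose, the force, the opening and the grip force at its end, in the units of the state.
- get_state(): the state, without advancing time (a new reading comes with each control period).
- snapshot(name): name is "side" or "top" or "wrist"; returns the picture (384x512x3 uint8, blue, green, red); there is no depth.
- get_calibration(name): a dict with "vfov" (degrees; the focal length in pixels is half the picture's height over the tangent of half this angle, whatever the lens; pixels are square), "cx", "cy" (the principal point, pixels), "position" and "attitude" of the camera in the world. Camera axes: x right, y down, z forward; pixel columns grow to the right and rows downward; lengths in mm; the calibration is good to about 2 mm. A picture is of the moment at which its call begins: read the wrist's pose just before it. get_calibration takes no time and is no camera call; for the wrist camera it gives the pose at the moment of the call.
- close_job(): hands the job in; it is judged then, once.
The state is a dict: "t": time; "joint_positions": joint angles; "dq": joint speeds; "tau": joint torques, N m; "ee_pos": TCP position; "tool_rot": TCP orientation; "wrist_force": force on the tool from outside, world axes, zero at the start; "ft_torque": the same for the moment, N m; "grip_width": finger opening in mm; "grip_force": force on a finger pad.
Only numpy, scipy, OpenCV 4.12 (cv2) and the standard library are available. Lean on these libraries where they do the work, as an engineer would, in place of code of your own. Each camera call takes 0.05 s, during which the arm holds its last target. There are 200 camera calls.

### The job

Take the hooked pick from its rest, put its hook down into the loop of the spring clip that holds the large toothed gear on its spindle, and pull the clip straight out of its groove until it is clear of the spindle; it may drop onto the gear, the stand or the bench. Use only the pick on the clip, never the fingers, and leave the clip of the smaller smooth roller where it is. Then shed the clip from the hook, lay the pick back in its rest as it lay before, and let go of it.

Things in the scene. Friction and masses are not known exactly. Their poses are not given: they have to be found in the camera images.
- pick: Hooked pick, 70 g: black handle 90 x 16 x 18 mm (x, y, z), origin at its centre, x along it to the hook, z up. A 6 mm steel rod runs on along the axis to x = +80 mm and bends straight down; its tip is 48 mm below the axis. It starts level in the rest, axis 59 mm above the bench, hook hanging on the far side from the robot. Grip the handle's middle from above across its 16 mm.
- gear_clip: Dark steel spring clip, 4 mm thick, on the spindle (29 mm wide, end 17 mm above the clip's underside) of the 96 mm toothed gear. Origin on the spindle axis at its underside, 67 mm up; z up. At -x, roughly towards the robot, a loop, opening x = -18 to -44, y = +-13 mm; gear's face 33 mm below it. Pulled along -x with some 5 to 12 N the jaws spring open; free after 20 mm. The stand is fixed.
- roller_clip: An identical clip with the same frame and height, on the second stand, holding a smaller smooth white roller (58 mm across). Leave it seated.
- rest: The pick's rest, grey, fixed: base 120 x 60 x 6 mm, origin under its centre on the bench; two uprights 8 mm thick at x = -34 and +34 mm with flared notches, 26 mm wide, open at the top (floor 50 mm, top 71 mm above the bench). The pick's handle lies in both notches along x, hook towards +x; between the uprights 60 mm are free for the fingers.
Not all that is in view belongs to the job. What is shaped like the pick but yellow is not meant. What is shaped like the rest but yellow is not meant.

How it is judged (in metres and radians):
On the way, in this order (a step that is already met when the one before it is completed fails the run):
1. the pick's hook pulls on the gear's clip while the clip is still seated (contact force between pick and gear_clip above 1.5 N and distance of gear_clip from where it was at the start of the episode below 0.012 m).
2. the gear's clip is out of its groove (distance of gear_clip from where it was at the start of the episode above 0.02 m), for 0.1 s.
At the end, for the whole second after the job is handed in: The gear's clip lies still, over 20 mm from its seat and below the groove, clear of the pick. The pick lies still in the rest, hook down: within 25 mm along and 12 mm across the rest's centre, 52 to 66 mm up, tilt under 0.3 rad. The roller's clip is within 8 mm of its start (distance of gear_clip from where it was at the start of the episode above 0.02 m and linear speed of each of gear_clip, pick below 0.02 m/s and contact force between pick and gear_clip below 0.05 N and height (world z) of gear_clip below 0.064 m and x of pick in the frame of rest between -0.025 and 0.025 m and y of pick in the frame of rest between -0.012 and 0.012 m and z of pick in the frame of rest between 0.052 and 0.066 m and angle between pick's own z axis and vertical below 0.3 rad and distance of roller_clip from where it was at the start of the episode below 0.008 m); the robot touches nothing.
It fails at once if the fingers touch the gear's clip (contact force between the fingers and gear_clip above 0.5 N).
It fails at once if the roller's clip is pulled out of place (distance of roller_clip from where it was at the start of the episode above 0.008 m).
It also fails if it takes over 48 s, if anything falls off the work surface, if the arm or the gripper's body presses on something with over 40 N, if the wrist force passes 120 N, or if a joint passes its speed limit or range.

## Working session

There is one attempt and no reset: what is moved stays moved. The work goes in short steps, Python scripts to look and compute and a shell command to move; the robot and the scene stay as the last step left them, time stands still between calls to the robot, and variables do not carry over. Pictures are saved under pics/ and viewed, at most 10 in all, crops included, and the job is handed in when it is done.

```bash
ls; mkdir -p pics
python3 - <<'E'
from station import *
import cv2,numpy as np
print(get_state(),grasp_offset)
ims=[]
for n in("top","side"):
    im=snapshot(n);cv2.imwrite(f"pics/{n}0.png",im);print(n,get_calibration(n))
print(get_calibration("wrist"))
E
```

```text
pics
{'t': 0.0, 'joint_positions': array([-1.16149705,  0.4179926 , -0.01029425,  1.61417297,  0.00471967,
        1.11067815, -0.05299984]), 'dq': array([-1.03407573e-03,  1.79216942e-04, -7.30778249e-04,  5.74464152e-04,
        3.18333345e-04,  6.48598184e-05, -4.34718881e-04]), 'tau': array([-4.59827170e-04, -8.51248527e+01,  6.38129376e-01, -4.26014650e+01,
       -4.89755964e-02,  1.85181579e-02,  5.86890451e-05]), 'ee_pos': array([272.16194739, 562.2152448 , 204.81421197]), 'tool_rot': array([-7.02082409e-01, -3.06196883e+00,  1.91162716e-03]), 'wrist_force': array([-0.09548607, -0.63993823,  0.30773266]), 'ft_torque': array([ 0.01742144,  0.02304293, -0.02987669]), 'grip_force': 0.0, 'grip_width': 94.0514628963599} 18.8
top {'vfov': 51.8174320115037, 'cx': 255.8957485506776, 'cy': 193.77975147171858, 'position': array([ 433.86020186, -122.35366748, 1204.53957347]), 'attitude': array([-2.20079262,  2.14915109, -0.10474257])}
side {'vfov': 53.90401191530315, 'cx': 253.96335490589587, 'cy': 186.53680538613963, 'position': array([413.4136713 , 589.43058233, 794.73214334]), 'attitude': array([-0.23862029,  2.81561861, -1.18234013])}
{'vfov': 63.93473404297433, 'cx': 255.9328920722815, 'cy': 190.12744329691162, 'position': array([205.53380735, 594.34652995, 384.52952505]), 'attitude': array([2.46847441, 1.5502101 , 0.20097946])}
```

View pics/top0.png

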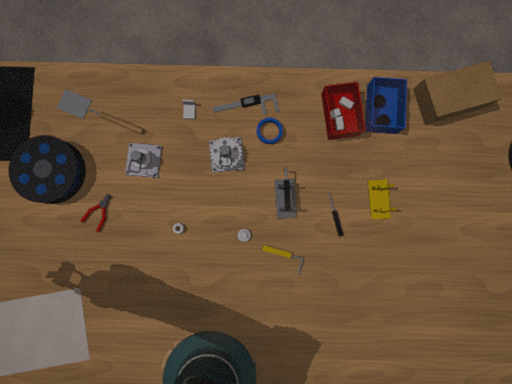

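View pics/side0.png

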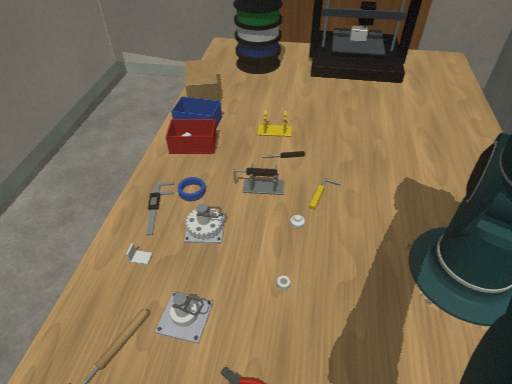

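The top view shows the following:
- **Pick:** the black one in the grey rest at (287,195) is the one meant. The yellow pick (283,253), the screwdriver (336,215) and the yellow rest (380,200) are not.
- **Gear:** the toothed gear is at (227,153). The smooth roller, to be left alone, is at (145,160).

I'll confirm both in an enlarged crop.

Run:
```python
import cv2,numpy as np
t=cv2.imread("pics/top0.png");s=cv2.imread("pics/side0.png")
r=lambda im,x,y,w,h:cv2.resize(im[y:y+h,x:x+w],(400,300),interpolation=cv2.INTER_CUBIC)
a=np.vstack([np.hstack([r(t,200,130,60,45),r(t,250,160,80,60)]),np.hstack([r(s,175,195,60,45),r(s,222,155,72,54)])])
cv2.imwrite("pics/crop1.png",cv2.convertScaleAbs(a,alpha=1.5))
```

```text
(no output)
```

View pics/crop1.png

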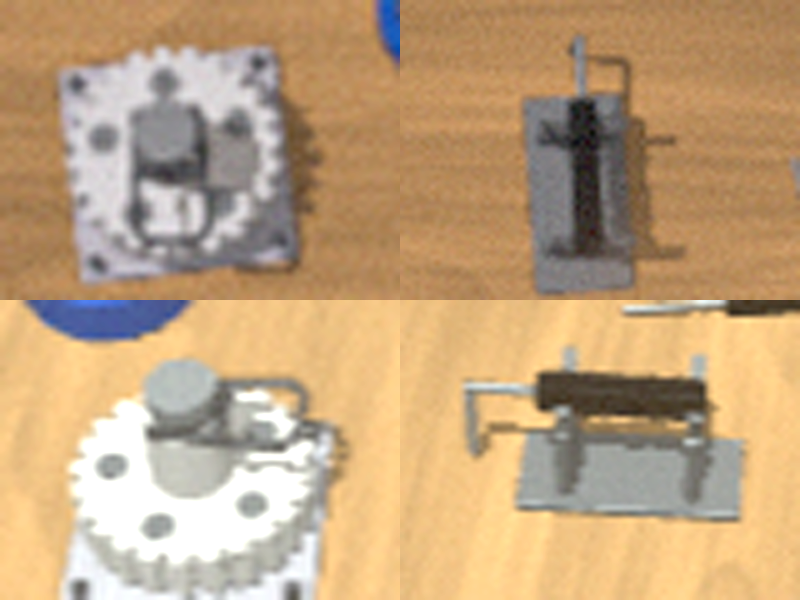

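The crop confirms it. The toothed gear's clip loop opens towards the robot (bottom of the top view, bar at about (226,166)). The black pick lies in the grey rest with its hook at (286,169).

```bash
cat > h.py <<'E'
import numpy as np,cv2
from scipy.spatial.transform import Rotation as R
from station import *
def ray(c,px):
    f=192/np.tan(np.radians(c["vfov"]/2))
    v=np.array([(px[0]-c["cx"])/f,(px[1]-c["cy"])/f,1])
    return np.array(c["position"]),R.from_rotvec(c["attitude"]).as_matrix()@v
def plane(c,px,z):
    p,d=ray(c,px);return p+d*(z-p[2])/d[2]
def tri(c1,a,c2,b):
    p,d=ray(c1,a);q,e=ray(c2,b)
    s=np.linalg.lstsq(np.c_[d,-e],q-p,rcond=None)[0]
    return (p+d*s[0]+q+e*s[1])/2,np.linalg.norm(p+d*s[0]-q-e*s[1])
def pose():
    s=get_state();M=R.from_rotvec(s["tool_rot"]).as_matrix()
    return s,np.array(s["ee_pos"]),M
def togo(target,xdir=None):
    s,p,M=pose();print("tool delta",(M.T@(np.array(target)-p)).round(1),"t",s["t"],"tcp",p.round(1),"F",s["wrist_force"].round(1),"w",round(s["grip_width"],1),"tx",M[:,0].round(3),"tz",M[:,2].round(3))
E
python3 - <<'E'
from h import *
np.set_printoptions(suppress=True,precision=1)
T=get_calibration("top");S=get_calibration("side")
for n,a,z in[("spindle",(225.2,149.5),84),("loopbar",(225.8,166),69),("loopL",(220.2,158),69),("loopR",(231,158),69),("hfront",(287,179.6),68),("hback",(287.4,210.4),68),("hookTop",(285.6,169),62)]:print(n,plane(T,a,z))
print("side spindle",plane(S,(202.1,207),84))
print(tri(T,(225.2,149.5),S,(202.1,207)))
print("side hf/hb",plane(S,(246.7,171),66),plane(S,(277.1,172),66))
print(tri(T,(287,179.6),S,(246.7,170.5)),tri(T,(287.4,210.4),S,(277.1,172)))
togo([0,0,0])
E
```

```text
spindle [664.4 -33.3  84. ]
loopbar [618.9 -35.3  69. ]
loopL [642.  -18.3  69. ]
loopR [642.8 -49.7  69. ]
hfront [ 583.5 -213.7   68. ]
hback [ 494.3 -216.3   68. ]
hookTop [ 615.4 -209.6   62. ]
side spindle [665.6 -29.4  84. ]
(array([666.1, -32.8,  80. ]), np.float64(1.7180331925649717))
side hf/hb [ 582.8 -202.1   66. ] [ 495.9 -211.9   66. ]
(array([ 585.3, -214.7,   56.4]), np.float64(0.3971556857054756)) (array([ 495.5, -216.8,   61.5]), np.float64(1.7910727695883648))
tool delta [   0.  -624.5  205.6] t 0.1 tcp [272.2 562.3 204.9] F [-0.3 -0.3  0.6] w 93.9 tx [-0.9  0.4 -0. ] tz [-0. -0. -1.]
```

```bash
python3 -m inch '[[[0,0,0],-7],[[0,0,0],-7],[[0,0,0],-7],[[0,0,0],-6.5],[[0,0,0],0]]' 75 && python3 -c "
from h import *;togo([539,-215,150])"
```

```text
t: 0.6
ee_pos: [272.3, 562.3, 205.1]
tool_rot: [0.049, -3.141, 0.001]
wrist_force: [-0.0, -0.1, 0.1]
grip_width: 70.3
grip_force: 0.0
tool delta [-242.4 -785.2   55.5] t 0.6 tcp [272.3 562.3 205.1] F [-0.  -0.1  0.1] w 70.3 tx [-1.    -0.031  0.   ] tz [-0.    -0.001 -1.   ]
```

```bash
python3 -m inch '[[[-12,-39,0],0],[[-12,-39,0],0],[[-12,-39,0],0],[[-12,-39,0],0],[[-12,-39,0],0]]' >/dev/null
python3 -m inch '[[[-12,-39,0],0],[[-12,-39,0],0],[[-12,-39,0],0],[[-12,-39,0],0],[[-12,-39,0],0]]' >/dev/null
python3 -m inch '[[[-12,-39,0],0],[[-12,-39,0],0],[[-12,-39,0],0],[[-12,-39,0],0],[[-12,-39,0],0]]' >/dev/null
python3 -m inch '[[[-12,-39,0],0],[[-12,-39,0],0],[[-12,-39,0],0],[[-5,-20,0],0],[[0,0,0],0]]' ; python3 -c "
from h import *;togo([539,-215,150]);print(get_state()['joint_positions'])
im=snapshot('wrist');c=get_calibration('wrist');print(c);cv2.imwrite('pics/w1.png',im);np.save('w1.npy',c)"
```

```text
t: 2.6
ee_pos: [514.2, -155.7, 205.3]
tool_rot: [0.034, -3.141, 0.002]
wrist_force: [-0.4, 0.8, 0.6]
grip_width: 70.1
grip_force: 0.0
tool delta [-23.5 -59.8  55.3] t 2.6 tcp [ 514.2 -155.7  205.3] F [-0.4  0.8  0.6] w 70.1 tx [-1.    -0.022  0.   ] tz [-0.    -0.001 -1.   ]
[-0.11574494  0.27566275  0.41977236  1.84490799 -0.1270334   1.04744116
  1.94602861]
{'vfov': 63.93473404297433, 'cx': 255.9328920722815, 'cy': 190.12744329691162, 'position': array([ 440.09235831, -155.78285157,  384.85228531]), 'attitude': array([2.05816256, 2.11095844, 0.27372777])}
```

View pics/w1.png

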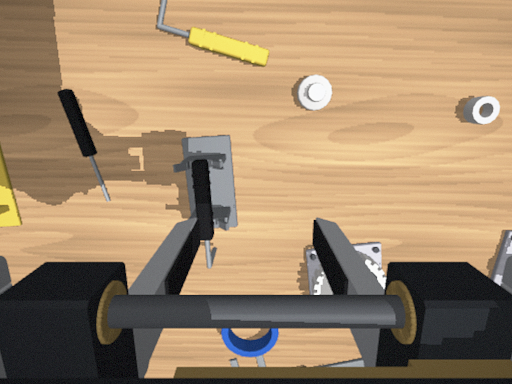

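The wrist view shows the black pick in the grey rest: handle from (202,163) to (206,238), rod to (210,265). The fingers straddle y to its right.

Run:
```python
from h import *
np.set_printoptions(suppress=True,precision=1)
c=np.load('w1.npy',allow_pickle=True).item()
im=cv2.imread('pics/w1.png');m=(im[120:250,185:222].max(2)<45).astype(np.uint8)
for y in range(160,245,8):
    x=np.where(im[y,185:225].max(1)<50)[0]
    if len(x):print(y,185+x.min(),185+x.max(),plane(c,(185+np.median(x),y),66),plane(c,(185+np.median(x),y),59))
print(plane(c,(202,161),68),plane(c,(206,240),59),plane(c,(210,265),59))
togo([539,-215,150])
```

```text
160 195 206 [ 493.3 -212.6   66. ] [ 494.5 -213.8   59. ]
168 192 207 [ 501.8 -213.8   66. ] [ 503.2 -215.1   59. ]
176 192 208 [ 510.4 -213.5   66. ] [ 512.  -214.7   59. ]
184 194 209 [ 519.1 -212.1   66. ] [ 520.8 -213.3   59. ]
192 195 209 [ 527.9 -211.7   66. ] [ 529.9 -212.9   59. ]
200 195 210 [ 536.9 -211.3   66. ] [ 539.  -212.6   59. ]
208 196 211 [ 546.  -210.4   66. ] [ 548.3 -211.6   59. ]
216 197 212 [ 555.2 -209.5   66. ] [ 557.7 -210.7   59. ]
224 195 212 [ 564.5 -210.8   66. ] [ 567.3 -212.    59. ]
232 190 213 [ 574.1 -213.2   66. ] [ 577.  -214.4   59. ]
240 186 199 [ 584.  -223.4   66. ] [ 587.1 -224.9   59. ]
[ 494.  -210.7   68. ] [ 586.7 -209.5   59. ] [ 618.3 -205.3   59. ]
tool delta [-23.5 -61.8  55.2] t 2.65 tcp [ 514.1 -153.7  205.2] F [-0.4  0.3  0.5] w 70.5 tx [-1. -0.  0.] tz [-0. -0. -1.]
```

```bash
python3 -m inch '[[[-13,-30,20],0],[[-13,-29,20],0],[[0,0,15],-3.6],[[0,0,0],0],[[0,0,0],0]]' ; python3 -c "
from h import *;togo([540,-213,42])"
```

```text
t: 3.15
ee_pos: [542.0, -209.7, 150.9]
tool_rot: [0.142, -3.138, -0.001]
wrist_force: [-0.4, 1.1, 0.5]
grip_width: 70.5
grip_force: 0.0
tool delta [  2.3  -3.2 108.9] t 3.15 tcp [ 542.  -209.7  150.9] F [-0.4  1.1  0.5] w 70.5 tx [-0.996 -0.09   0.   ] tz [-0.     0.001 -1.   ]
```

```bash
python3 -m inch '[[[0,-3,20],0],[[0,0,20],0],[[0,0,0],0],[[0,0,0],0],[[0,0,0],0]]' ; python3 -c "
from h import *;togo([540,-213,42])"
```

```text
t: 3.65
ee_pos: [543.0, -213.7, 112.0]
tool_rot: [-0.144, 3.136, -0.001]
wrist_force: [0.5, -0.2, 0.1]
grip_width: 70.3
grip_force: 0.0
tool delta [ 3.  1. 70.] t 3.65 tcp [ 543.  -213.7  112. ] F [ 0.5 -0.2  0.1] w 70.3 tx [-0.996 -0.092 -0.002] tz [ 0.002 -0.    -1.   ]
```

```bash
python3 -m inch '[[[3,1,0],1.5],[[0,0,25],0],[[0,0,25],0],[[0,0,20],0],[[0,0,0],0]]' ; python3 -m inch '[[[0,0,0],0],[[0,0,0],0],[[0,0,0],0],[[0,0,0],0],[[0,0,0],0]]' 0 60;  python3 -m inch '[[[0,0,0],0],[[0,0,0],0],[[0,0,0],0]]'; python3 -c "
from h import *;togo([540,-213,42])"
```

```text
t: 4.15
ee_pos: [537.9, -212.7, 39.0]
tool_rot: [0.101, -3.137, -0.001]
wrist_force: [-0.5, 0.5, 0.7]
grip_width: 70.7
grip_force: 0.0
t: 4.65
ee_pos: [539.4, -213.2, 40.9]
tool_rot: [-0.103, 3.139, -0.0]
wrist_force: [-0.0, -0.1, 0.2]
grip_width: 33.5
grip_force: 0.0
t: 4.95
ee_pos: [539.2, -213.2, 40.5]
tool_rot: [0.103, -3.14, 0.0]
wrist_force: [-0.1, 0.3, 1.0]
grip_width: 15.7
grip_force: 60.0
tool delta [-0.8  0.1 -1.5] t 4.95 tcp [ 539.2 -213.2   40.5] F [-0.1  0.3  1. ] w 15.7 tx [-0.998 -0.066  0.   ] tz [-0. -0. -1.]
```

```bash
python3 -m inch '[[[0,0,-15],0],[[0,0,-35],0],[[0,0,-35],0],[[0,0,-25],0],[[0,0,0],0]]' ; python3 -m inch '[[[0,30,0],0],[[0,45,0],0],[[0,35,0],0],[[0,0,0],0],[[0,0,0],0]]'; python3 -c "
from h import *;togo([540,-213,42])
for n in('wrist','top'):
  im=snapshot(n);cv2.imwrite('pics/%s2.png'%n,im);np.save(n+'2.npy',get_calibration(n))
a=cv2.imread('pics/wrist2.png');b=cv2.resize(cv2.imread('pics/top2.png')[130:220,190:310],(512,384),interpolation=cv2.INTER_CUBIC)
cv2.imwrite('pics/c2.png',cv2.resize(np.vstack([a,b]),(400,600)))"
```

```text
t: 5.45
ee_pos: [540.7, -214.0, 154.9]
tool_rot: [-0.103, 3.134, -0.003]
wrist_force: [0.5, 0.9, -0.9]
grip_width: 15.4
grip_force: 60.0
t: 5.95
ee_pos: [531.8, -102.9, 150.7]
tool_rot: [-0.106, 3.14, -0.0]
wrist_force: [0.2, -0.8, -0.3]
grip_width: 15.8
grip_force: 60.0
tool delta [  -0.8 -110.4  108.7] t 5.95 tcp [ 531.8 -102.9  150.7] F [ 0.2 -0.8 -0.3] w 15.8 tx [-0.998 -0.067 -0.   ] tz [ 0. -0. -1.]
```

View pics/wrist2.png

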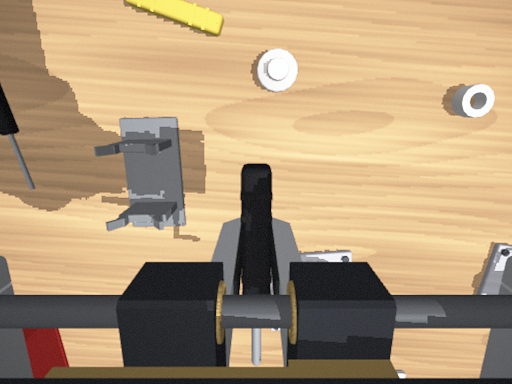

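```bash
python3 -c "
import cv2,numpy as np
b=cv2.imread('pics/top2.png')[135:195,200:280]
cv2.imwrite('pics/c3.png',cv2.convertScaleAbs(cv2.resize(b,(800,600),interpolation=cv2.INTER_CUBIC),alpha=1.5))"
```

```text
(no output)
```

View pics/c3.png

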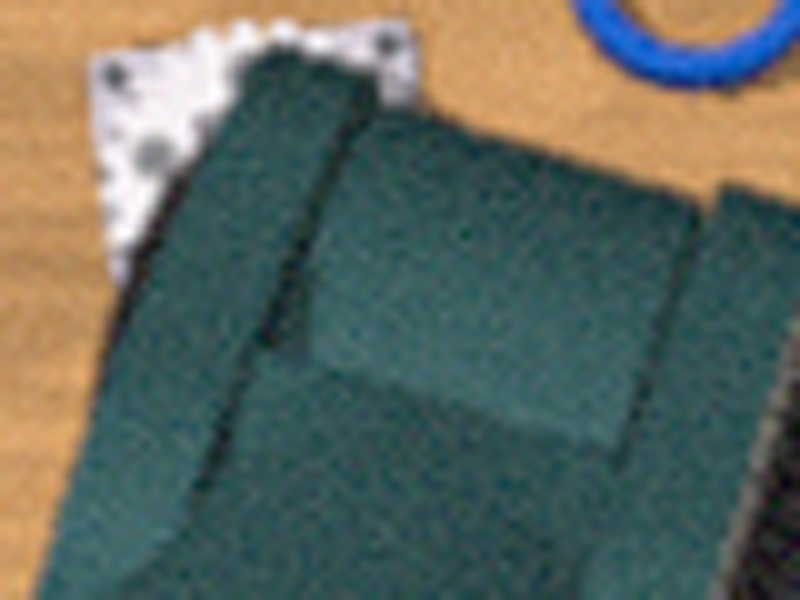

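The top view is blocked by the arm, so I'll go by dead reckoning and check with the side camera.

```bash
python3 -m inch '[[[-13,31,0],0],[[-12,31,0],0],[[0,0,10],0],[[0,0,10],0],[[0,0,0],0]]'; python3 -m inch '[[[0,0,0],0],[[0,0,0],0]]'; python3 -c "
from h import *;togo([552.5,-39,73])
im=snapshot('side');np.save('s3.npy',get_calibration('side'));cv2.imwrite('pics/s3.png',im)
cv2.imwrite('pics/s3c.png',cv2.convertScaleAbs(cv2.resize(im[170:245,165:265],(800,600),interpolation=cv2.INTER_CUBIC),alpha=1.5))"
```

```text
t: 6.55
ee_pos: [551.7, -41.6, 129.0]
tool_rot: [0.1, -3.138, 0.001]
wrist_force: [0.2, -1.4, -0.7]
grip_width: 15.6
grip_force: 60.0
t: 6.75
ee_pos: [552.8, -40.9, 130.8]
tool_rot: [-0.101, 3.14, -0.0]
wrist_force: [-0.7, 0.1, -1.3]
grip_width: 15.5
grip_force: 60.0
tool delta [ 0.2  1.9 57.8] t 6.75 tcp [552.8 -40.9 130.8] F [-0.7  0.1 -1.3] w 15.5 tx [-0.998 -0.064 -0.   ] tz [ 0. -0. -1.]
```

View pics/s3c.png

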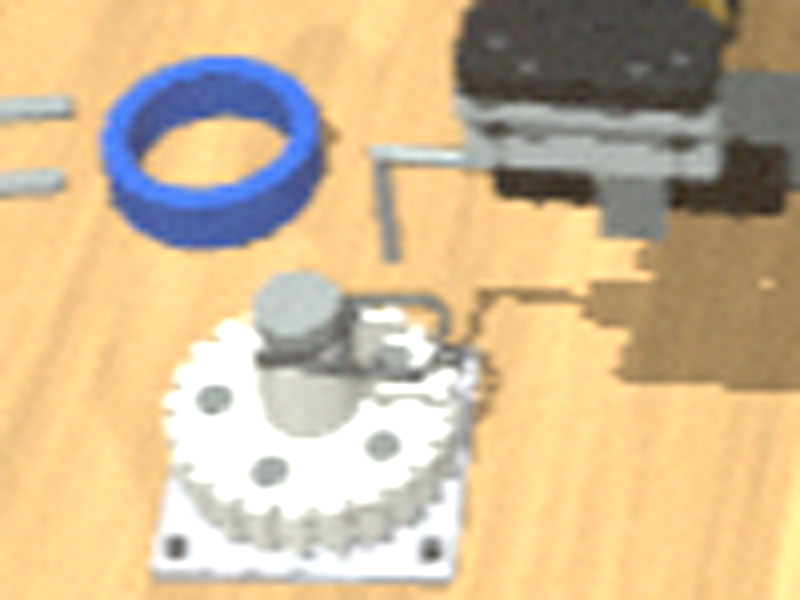

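The hook hangs over the loop, with its tip at crop (392,258) and the loop centre at about (398,337). I'll compare the two as rays from this camera.

```bash
python3 -c "
from h import *
np.set_printoptions(suppress=True,precision=1)
c=np.load('s3.npy',allow_pickle=True).item()
q=lambda x,y,z:print(plane(c,(165+x/8,170+y/8),z))
q(392,258,101);q(380,152,149);q(398,337,69);q(437,300,69);q(452,362,69);q(300,295,84);q(350,298,69);q(355,375,69)"
```

```text
[634.2 -35.2 101. ]
[633.5 -34.4 149. ]
[633.8 -30.4  69. ]
[625.3 -48.1  69. ]
[614.2 -22.8  69. ]
[664.7 -30.   84. ]
[653.5 -44.4  69. ]
[643.4 -12.5  69. ]
```

```bash
python3 -m inch '[[[0,3,0],0],[[0,0,15],0],[[0,0,15],0],[[0,0,10],0],[[0,0,0],0]]'; python3 -m inch '[[[0,0,9],0],[[0,0,8],0],[[0,0,0],0],[[0,0,0],0]]'; python3 -c "
from h import *;togo([552.5,-39,73])
im=snapshot('side');cv2.imwrite('pics/s4.png',im)
cv2.imwrite('pics/s4c.png',cv2.convertScaleAbs(cv2.resize(im[190:235,180:240],(800,600),interpolation=cv2.INTER_CUBIC),alpha=1.5))"
```

```text
t: 7.3
ee_pos: [552.0, -36.9, 89.5]
tool_rot: [0.103, -3.138, 0.0]
wrist_force: [0.5, 0.3, -0.4]
grip_width: 15.6
grip_force: 60.0
t: 7.7
ee_pos: [552.6, -37.0, 73.5]
tool_rot: [0.103, -3.14, 0.0]
wrist_force: [-0.1, -0.4, -1.3]
grip_width: 15.6
grip_force: 60.0
tool delta [ 0.2 -2.   0.5] t 7.7 tcp [552.6 -37.   73.5] F [-0.1 -0.4 -1.3] w 15.6 tx [-0.998 -0.066  0.   ] tz [-0. -0. -1.]
```

View pics/s4c.png

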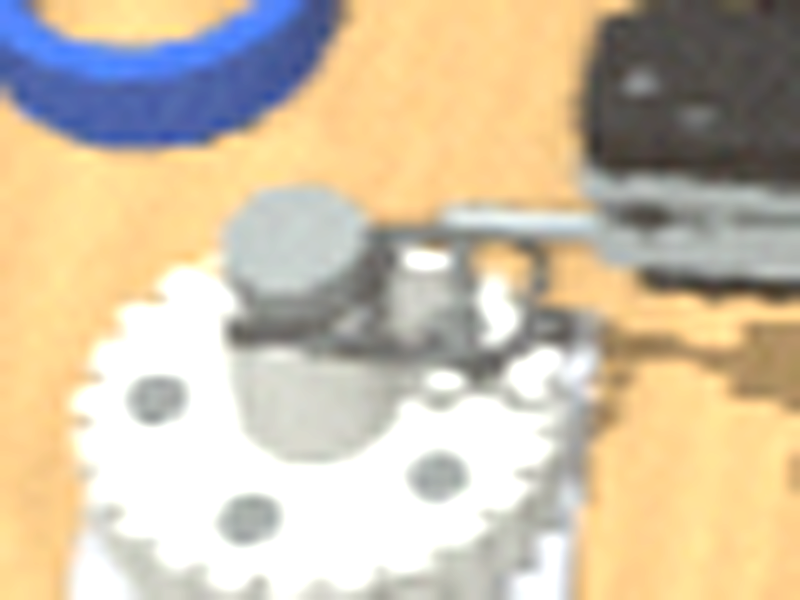

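The hook stands inside the loop at crop (460,290), with no contact force. Now I pull slowly.

```bash
python3 -m inch '[[[3,0,0],0],[[3,0,0],0],[[2,0,0],0],[[2,0,0],0],[[0,0,0],0]]'; for i in 1; do :; done; python3 -m inch '[[[2,0,0],0],[[2,0,0],0],[[0,0,0],0]]'; python3 -m inch '[[[2,0,0],0],[[2,0,0],0],[[0,0,0],0]]'
```

```text
t: 8.25
ee_pos: [542.7, -37.6, 73.7]
tool_rot: [-0.103, 3.139, -0.0]
wrist_force: [1.0, 0.6, -1.7]
grip_width: 15.4
grip_force: 60.0
t: 8.55
ee_pos: [539.4, -37.8, 73.9]
tool_rot: [-0.103, 3.138, -0.0]
wrist_force: [4.7, -1.2, -1.1]
grip_width: 15.6
grip_force: 60.0
t: 8.85
ee_pos: [535.1, -38.1, 73.8]
tool_rot: [-0.103, 3.139, -0.0]
wrist_force: [2.9, 1.1, -1.0]
grip_width: 15.2
grip_force: 60.0
```

```bash
python3 -m inch '[[[2,0,0],0],[[2,0,0],0],[[2,0,0],0],[[2,0,0],0],[[0,0,0],0]]'; python3 -m inch '[[[3,0,0],0],[[3,0,0],0],[[3,0,0],0],[[3,0,0],0],[[0,0,0],0]]'; python3 -m inch '[[[3,0,0],0],[[3,0,0],0],[[3,0,0],0],[[0,0,0],0],[[0,0,0],0]]'; python3 -c "
from h import *;togo([552.5,-39,73])
im=snapshot('side');cv2.imwrite('pics/s5.png',im)
cv2.imwrite('pics/s5c.png',cv2.convertScaleAbs(cv2.resize(im[185:245,175:255],(800,600),interpolation=cv2.INTER_CUBIC),alpha=1.5))"
```

```text
t: 9.35
ee_pos: [526.1, -38.7, 73.4]
tool_rot: [0.103, -3.139, 0.0]
wrist_force: [0.1, -0.0, -1.5]
grip_width: 15.4
grip_force: 60.0
t: 9.85
ee_pos: [514.2, -39.5, 73.5]
tool_rot: [0.103, -3.14, -0.0]
wrist_force: [0.7, -0.7, -1.4]
grip_width: 15.5
grip_force: 60.0
t: 10.35
ee_pos: [505.8, -40.0, 73.5]
tool_rot: [-0.103, 3.14, -0.0]
wrist_force: [0.1, 0.8, -1.3]
grip_width: 15.6
grip_force: 60.0
tool delta [-46.7  -2.1   0.6] t 10.35 tcp [505.8 -40.   73.5] F [ 0.1  0.8 -1.3] w 15.6 tx [-0.998 -0.066 -0.   ] tz [ 0. -0. -1.]
```

View pics/s5c.png

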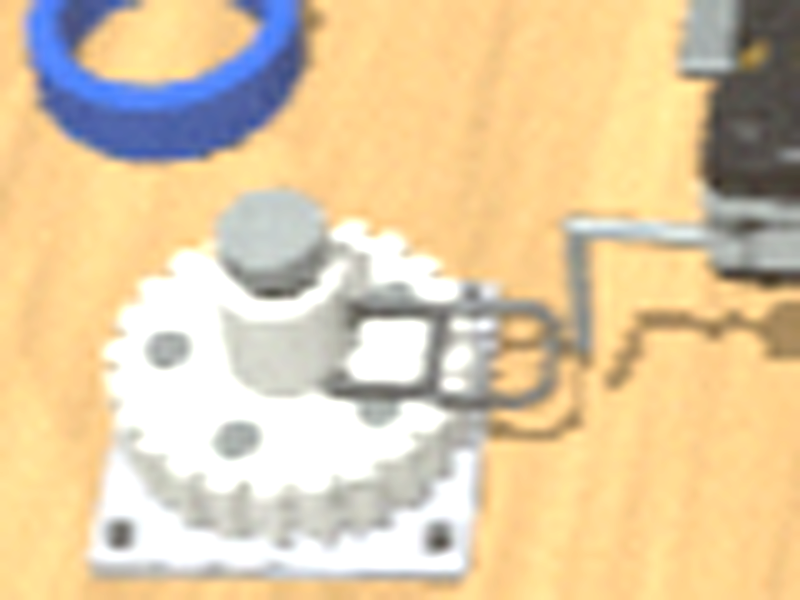

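The clip is out and lies flat on the gear, loop end at crop (555,350). The hook tip at (585,355) is already outside the loop. I'll return the pick.

```bash
python3 -m inch '[[[0,0,-20],0],[[0,0,-35],0],[[0,0,-35],0],[[0,0,0],0],[[0,0,0],0]]' >/dev/null; python3 -m inch '[[[0,-35,0],0],[[0,-45,0],0],[[0,-45,0],0],[[0,-40,0],0],[[0,0,0],0]]'>/dev/null; python3 -m inch '[[[0,0,0],0],[[0,0,0],0]]'; python3 -c "
from h import *;togo([539.2,-213.2,40.5])"
```

```text
t: 11.6
ee_pos: [516.3, -203.5, 162.6]
tool_rot: [0.105, -3.138, -0.001]
wrist_force: [0.3, 0.2, -1.3]
grip_width: 15.6
grip_force: 60.0
tool delta [-22.3 -11.3 122. ] t 11.6 tcp [ 516.3 -203.5  162.6] F [ 0.3  0.2 -1.3] w 15.6 tx [-0.998 -0.067  0.001] tz [-0.001  0.001 -1.   ]
```

```bash
python3 -m inch '[[[-11,-6,0],0],[[-11,-5,0],0],[[0,0,0],0],[[0,0,30],0],[[0,0,30],0]]' >/dev/null; python3 -m inch '[[[0,0,15],0],[[0,0,0],0],[[0,0,0],0]]'; python3 -c "
from h import *;togo([539.2,-213.2,40.5])"
```

```text
t: 12.4
ee_pos: [539.5, -214.1, 89.3]
tool_rot: [-0.104, 3.139, -0.0]
wrist_force: [0.3, -0.4, -0.2]
grip_width: 15.6
grip_force: 60.0
tool delta [ 0.2  0.9 48.8] t 12.4 tcp [ 539.5 -214.1   89.3] F [ 0.3 -0.4 -0.2] w 15.6 tx [-0.998 -0.066 -0.   ] tz [ 0. -0. -1.]
```

```bash
python3 -m inch '[[[0,1,15],0],[[0,0,15],0],[[0,0,10],0],[[0,0,6],0],[[0,0,0],0]]'; python3 -m inch '[[[0,0,2],0],[[0,0,0],0],[[0,0,0],0]]'; python3 -c "
from h import *;togo([539.2,-213.2,40.5])"
```

```text
t: 12.9
ee_pos: [538.7, -213.2, 41.6]
tool_rot: [0.103, -3.139, -0.0]
wrist_force: [0.2, 0.4, -1.4]
grip_width: 15.9
grip_force: 60.0
t: 13.2
ee_pos: [539.3, -213.2, 40.8]
tool_rot: [-0.103, 3.139, -0.0]
wrist_force: [-0.5, -0.4, -0.5]
grip_width: 15.3
grip_force: 60.0
tool delta [0.1 0.1 0.3] t 13.2 tcp [ 539.3 -213.2   40.8] F [-0.5 -0.4 -0.5] w 15.3 tx [-0.998 -0.066 -0.   ] tz [ 0. -0. -1.]
```

Release and back off straight up, then to the side towards the robot.

```bash
python3 -m inch '[[[0,0,0],0],[[0,0,0],0],[[0,0,0],0],[[0,0,0],0],[[0,0,0],0]]' 60; python3 -m inch '[[[0,0,-15],0],[[0,0,-30],0],[[0,0,-40],0],[[0,0,-45],0],[[0,0,0],0]]'; python3 -m inch '[[[30,-40,0],0],[[30,-40,0],0],[[30,-40,0],0],[[20,-40,0],0],[[0,0,0],0]]'; python3 -c "
from h import *
a=[]
for n,(x,y) in(('side',(225,150)),('top',(250,160))):
  im=snapshot(n);cv2.imwrite('pics/%s6.png'%n,im);a.append(cv2.resize(im[y:y+60,x:x+80],(400,300)))
a.append(cv2.resize(im[130:175,200:260],(400,300)));a.append(cv2.resize(cv2.imread('pics/side6.png')[190:350,100:260],(400,300)))
cv2.imwrite('pics/f.png',cv2.convertScaleAbs(np.vstack([np.hstack(a[:2]),np.hstack(a[2:])]),alpha=1.5))"
```

```text
t: 13.7
ee_pos: [539.2, -213.2, 40.5]
tool_rot: [-0.103, 3.14, -0.0]
wrist_force: [-0.1, 0.5, -0.1]
grip_width: 52.3
grip_force: 0.0
t: 14.2
ee_pos: [541.5, -214.5, 177.1]
tool_rot: [-0.102, 3.132, -0.004]
wrist_force: [1.0, -0.5, -1.1]
grip_width: 56.3
grip_force: 0.0
t: 14.7
ee_pos: [436.0, -385.7, 171.8]
tool_rot: [0.091, -3.14, 0.004]
wrist_force: [0.3, 0.8, -0.4]
grip_width: 56.4
grip_force: 0.0
```

View pics/f.png

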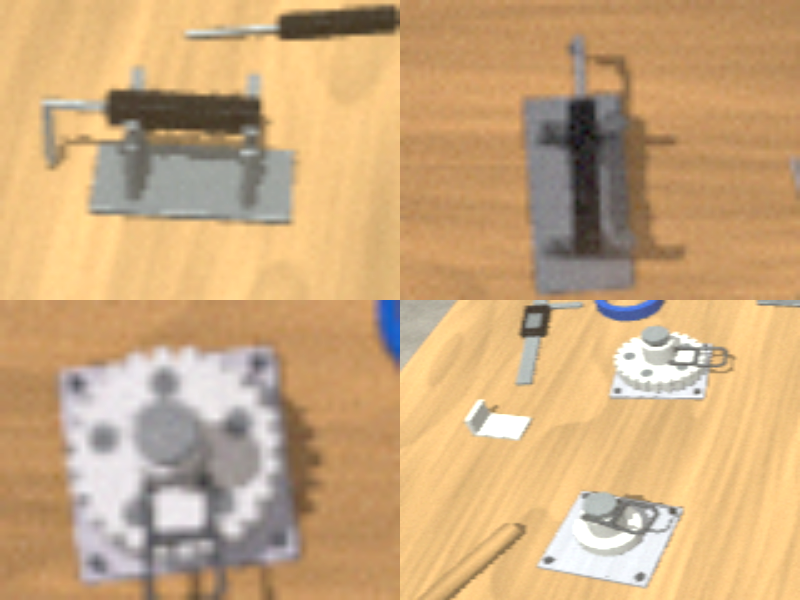

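The pick lies in its rest as it did before. The gear clip lies loose on the gear, and the roller clip is untouched.

```bash
python3 -m inch '[[[0,0,0],0],[[0,0,0],0],[[0,0,0],0]]' >/dev/null; python3 -c "
from station import *;print(close_job())"
```

```text
the job is handed in; nothing more can be done
None
```

I pulled the gear's clip out with the pick and it lies loose on the gear; the pick is back in its rest and released, the roller's clip looks untouched, and I handed the job in at about 15 s (no verdict was returned).

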